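# Third hand: hold a suncatcher rail against a sprung fence

## Robot

A 6-joint arm with a two-finger parallel gripper is mounted at the origin on the work surface. World frame = base frame: x ahead of the robot, y to its left, z up, the work surface at z = 0. Lengths are in mm, angles in rad, forces in N, time in s.
With the tool pointing down it reaches from about 325 to 850 mm from the base axis. Payload 15.5 kg.
Tool frame: the origin (TCP) lies midway between the tips of the shut fingers; the grasp point (between the pads) lies 19 mm behind it; z points along the fingers, y is the line along which they close (so a half turn about z gives the same grasp; the last joint's range is limited). The gripper opens to 91 mm and grips with 3 to 60 N. Pads are 32 mm wide; open, the fingers measure 118 mm over their backs; the gripper's body (76 mm by 178 mm) begins 60 mm behind the grasp point.
Start: joints at [1.093, 0.494, 1.345, -0, 1.302, -0.096], TCP at [232.865, 580, 177.415] pointing down, gripper open.
Joint ranges: [-2.91, 2.91], [-0.82, 2.16], [0.22, 2.67], [-1.22, 4.37], [0.12, 2.79], [-3.08, 3.08]. Speed limits (rad/s): [1.89, 1.89, 2.57, 3.01, 3.01, 3.01].

## Interface

Orientations are given as a unit quaternion [x, y, z, w].
In Python, from workcell import read_state, grab_frame, job_done gives the robot as it stands.
- The arm moves only by the shell command python3 -m inch 'ROWS' [OPENING] [FORCE]. ROWS is a JSON object of lists of equal length, an entry for each row: "linear": the shift along the tool's x, y, z in m, a list of three; "twist": the turn, a rotation vector about the tool's x, y, z in rad, a list of three. In form: {"linear": [[x, y, z], ...], "twist": [[ax, ay, az], ...]}. A call has 1 to 10 rows; each row is the pose to reach, as a shift and turn from the pose commanded when the call began, along the tool's axes at that moment; what a row does not reach only later rows make up. A row lasts 1/10 s, in which the tool goes at most 50 mm and 8.59 degrees, less where a joint would pass 70% of its speed; a pose out of reach is approached as far as the arm can. A call with a gripper value outside its range is refused whole. OPENING is the finger opening in m, from 0 to 0.0912, set as the call begins (- or left out, the last holds). The fingers move at their own pace and stop on an object; FORCE is the grip in N (left out, the last holds). Time passes only in rows, so rows that repeat a pose let the fingers close. It gives the time, the measured TCP pose, the force, the opening and the grip force at its end, in the units of the state.
- read_state(): the state, without advancing time (a new reading comes with each control period).
- grab_frame(name): name is "scene" or "top" or "wrist"; returns a dict with "image" (420x560x3 uint8, blue, green, red), "depth" (420x560 float32, mm along the optical axis (not along the pixel's ray), 0 where there is no reading), "intrinsics" (3x3 intrinsics, pixels), "rvec" (rotation vector, rad) and "tvec" (3), from world to camera coordinates, as OpenCV has them. Camera axes: x right, y down, z forward; pixel columns grow to the right and rows downward; lengths in mm; the calibration is good to about 2 mm. The wrist camera is an equidistant fisheye: a pixel r from the principal point sees the ray r / f radians off the axis. A picture is of the moment at which its call begins.
- job_done(): hands the job in; it is judged then, once.
The state is a dict: "time": time; "joints": joint angles; "joint_velocities": joint speeds; "effort": joint torques, N m; "eef_pos": TCP position; "tcp_rot": TCP orientation; "contact_force": force on the tool from outside, world axes, zero at the start; "torque": the same for the moment, N m; "gripper_width": opening from 0.0 (shut) to 1.0 (fully open); "finger_force": force on a finger pad.
Only numpy, scipy, OpenCV 4.12 (cv2) and the standard library are available. Lean on these libraries where they do the work, as an engineer would, in place of code of your own. Each camera call takes 0.05 s, during which the arm holds its last target. There are 200 camera calls.

## Task

Open the jig's orange-gripped size slide fully to its end stop so that the dark wooden hanger rail fits, then stand the rail on the jig's bed between the two cheeks and press it flush against the blue sprung fence until the pointer stays in the green, so that I can screw the eyes into it. Never push the fence to the bottom of its travel, and leave the pliers, jar, twine spool and brass star alone. Finish while still holding the rail there with that steady push: do not let go.

Things in the scene. Friction and masses are not known exactly. Their poses are not given: they have to be found in the camera images.
- jig: Grey laminate clamping jig, fixed to the table. Origin on the table surface; x points across the bed to the fence (away from the robot), y to the left along the fence, z up. Bed: a slick plate (friction about 0.12), top 12 mm above the table, x -90 to +170, y -112 to +157 mm. A steel end stop block for the size slide stands at x -42 to -18, y 141 to 150, 24 mm above the table
- cheek (a point): Top inner edge of the right, fixed aluminium cheek, at jig (-14, -83, 36) mm. The cheek spans jig x -55 to +26, y -97 to -83, top 36 mm above the table. The like cheek facing it is part of the size slide
- gauge (a point): Middle of the green band, at jig (144, 0, 51) mm, on top of a grey guide block behind the fence (jig x 122 to 168, y +-75, top 50 mm above the table). From near to far: white band, green band (12 mm wide), red band; the fence's black pointer (top 56 mm above the table) moves over them
- size_slide (a joint): Travel of the size slide in m along jig +y: 0 = smallest (its cheek's inner face at jig y +18 mm: the rail does not fit), 0.065 = fully open at its end stop (inner face at y +83 mm, 166 mm between the cheeks). Starts near the small end (0 to 0.025), moves against about 2 N of friction and stays where it is left
- slide_grip (a point): Centre of the orange grip fin on the size slide, 60 mm above the table, at jig x -30, y 25 mm plus the slide's travel. Fin: 14 mm along jig y, 30 mm along jig x, 36 to 70 mm above the table. Below it the slide's aluminium cheek, also 14 mm along y (jig x -55 to +26, top 36 mm above the table). Pinch the fin across jig y from above, or push it
- fence (a joint): Compression of the sprung fence in m, along jig +x: 0 = at rest, 0.036 = bottomed. The spring pushes back with 2 N at the start plus 250 N/m (5 N at 0.012, 8 N at 0.024). The pointer's tip is in the green from 0.012 to 0.024, in the red beyond
- fence_face (a point): Middle of the fence's front face (moves with it), 29 mm above the table, at jig x +30, y 0 at rest. The fence is two blue pads 34 mm wide, 37 to 71 mm either side of this point in y, 14 to 44 mm above the table; between them an open gap 74 mm wide, 42 mm deep (to a crossbar, top 34 mm above the table) leaves room for a finger gripping the rail
- rail: Dark wooden hanger rail, loose, standing on the table: 146 mm long along its y, 18 mm thick along its x, 34 mm tall, about 70 g, with five small dark pilot holes along its top. Origin at the centre of its underside; z up. Symmetric: either side may face the fence
- pliers: Small pliers with black handles lying flat, 140 mm long along its x, about 50 mm wide, 12 mm high; bystander. Origin near the middle, on the table
- jar: Closed glass jar, 70 mm across, 100 mm tall, with brass lid; bystander. Origin at the centre of its foot
- spool: Upright spool of blue and white twine, 44 mm across, 70 mm tall; bystander. Origin at the centre of its foot
- star: Flat brass star frame of 5 mm rod, 170 mm across, lying on the table; bystander. Origin at its centre
Not all that is in view belongs to the job. Several things have the shape of the rail; the one meant has the colours described above.

How it is judged (in metres and radians):
On the way, in this order (a step that is already met when the one before it is completed fails the run):
1. the size slide is fully open at its end stop (value of joint size_slide above 0.06 m), for 0.2 s.
2. the rail stands flush against the fence, held with the pointer steadily in the green (value of joint size_slide above 0.06 m and value of joint fence between 0.012 and 0.024 m and contact force between rail and fence between 3 and 12 N and contact force between the fingers and rail above 2 N and angle between the y axis of rail and the y axis of jig, either way round below 0.04 rad and angle between rail's own z axis and vertical below 0.06 rad and z of rail in the frame of jig below 0.017 m and y of rail in the frame of jig between -0.016 and 0.016 m and linear speed of rail below 0.02 m/s and velocity of joint fence between -0.02 and 0.02 m/s), for 0.5 s.
At the end, for the whole second after the job is handed in: Size slide within 5 mm of its end stop; rail in the fingers, upright on the bed (within 5 mm, tilt under 0.06 rad) between the cheeks, parallel to the fence within 0.04 rad; fence compressed 12 to 24 mm with 3 to 12 N between rail and fence, at rest, through the last second (all of step 2); the arm keeps its last pose, push and grip.
It fails at once if the fence is pushed to the bottom of its travel (beyond 32 mm) (value of joint fence above 0.032 m).
It fails at once if the pliers is moved more than 30 mm (distance of pliers from where it was at the start of the episode above 0.03 m).
It fails at once if the jar is moved more than 30 mm (distance of jar from where it was at the start of the episode above 0.03 m).
It fails at once if the twine spool is moved more than 30 mm (distance of spool from where it was at the start of the episode above 0.03 m).
It fails at once if the brass star is moved more than 30 mm (distance of star from where it was at the start of the episode above 0.03 m).
It also fails if it takes over 58 s, if anything falls off the work surface, if the arm or the gripper's body presses on something with over 40 N, if the wrist force passes 120 N, or if a joint passes its speed limit or range.

## Working session

There is one attempt and no reset: what is moved stays moved. The work goes in short steps, Python scripts to look and compute and a shell command to move; the robot and the scene stay as the last step left them, time stands still between calls to the robot, and variables do not carry over. Pictures are saved under pics/ and viewed, at most 10 in all, crops included, and the job is handed in when it is done.

```bash
mkdir -p pics; cat > h.py <<'E'
import numpy as np, cv2
from workcell import read_state, grab_frame, job_done
def cam(f):
    R,_=cv2.Rodrigues(np.array(f["rvec"],float)); return R,np.array(f["tvec"],float).ravel(),np.array(f["intrinsics"],float)
def plane(f,uv,z):
    R,t,K=cam(f); uv=np.atleast_2d(np.array(uv,float))
    d=np.c_[(uv-K[:2,2])/[K[0,0],K[1,1]],np.ones(len(uv))]@R; c=-R.T@t
    return c+d*((z-c[2])/d[:,2])[:,None]
def cloud(f):
    R,t,K=cam(f); D=f["depth"]; v,u=np.mgrid[:D.shape[0],:D.shape[1]]
    P=np.stack([(u-K[0,2])/K[0,0]*D,(v-K[1,2])/K[1,1]*D,D],-1)
    return (P-t)@R
def proj(f,P):
    R,t,K=cam(f); q=(np.atleast_2d(P)@R.T+t)@K.T; return q[:,:2]/q[:,2:]
E
python3 - <<'E'
from h import *
import pickle
fs={n:grab_frame(n) for n in("top","scene")}
pickle.dump(fs,open("f0.pkl","wb"))
for n in fs: cv2.imwrite(f"pics/{n}0.png",fs[n]["image"])
s=read_state(); print(s)
E
```

```text
{'time': 0.1, 'joints': array([ 1.09352581e+00,  4.94140610e-01,  1.34600513e+00, -1.85087067e-05,
        1.30248684e+00, -9.54897823e-02]), 'joint_velocities': array([-0.00036362, -0.00195403, -0.00177368,  0.00068088,  0.00087991,
        0.00048778]), 'effort': array([ 2.87534007e-03, -8.80234766e+01, -3.82545733e+01,  7.05086673e-02,
        4.82931070e-02, -1.04317915e-04]), 'eef_pos': array([232.69840452, 579.69775897, 176.90743906]), 'tcp_rot': array([ 1.89730724e-01,  9.81836026e-01, -5.01305338e-04, -1.38321046e-04]), 'contact_force': array([ 0.64175084, -0.11389321, -0.64508479]), 'torque': array([-0.03078375,  0.01499831, -0.02039731]), 'finger_force': 0.0, 'gripper_width': 0.9978908346417935}
```

View pics/top0.png

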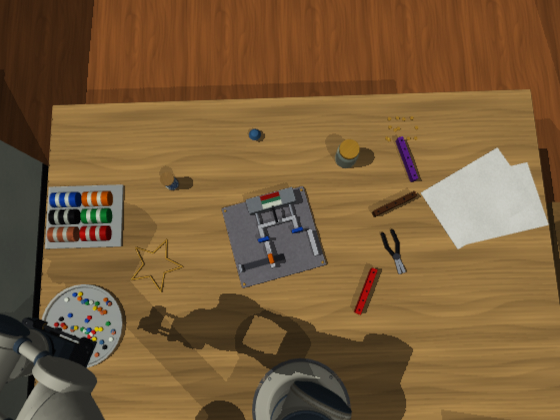

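View pics/scene0.png

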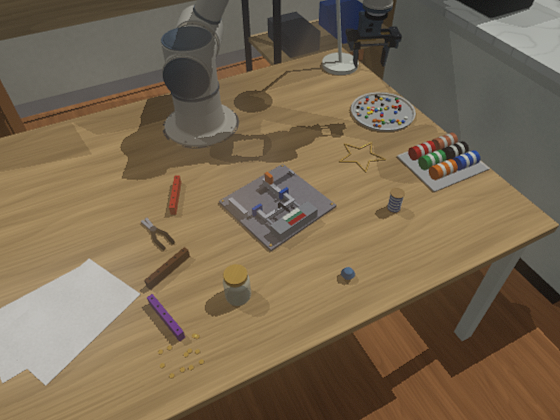

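The top view shows the jig at about (272,237), with its orange fin near (270,258) and the green band near (271,200). The dark rail is at about (395,204), next to the jar at (347,152) and the pliers at (395,252). The scene view agrees, with the rail at (167,267) and the jig at (277,205).

```bash
python3 - <<'E'
from h import *
import pickle
fs=pickle.load(open("f0.pkl","rb"))
f=fs["top"]; C=cloud(f); hsv=cv2.cvtColor(f["image"],cv2.COLOR_BGR2HSV)
def box(m,x0,y0,x1,y1):
    o=np.zeros(m.shape,np.uint8); o[y0:y1,x0:x1]=m[y0:y1,x0:x1]; return o
Z=C[...,2]
# bed outline: height 6..90 in window
m=box((Z>7).astype(np.uint8),205,170,345,300)
cs=max(cv2.findContours(m,0,1)[0],key=cv2.contourArea); r=cv2.minAreaRect(cs)
print("bed px",r, "corners",plane(f,cv2.boxPoints(r),12)[:,:2].round(1).tolist())
# colour points via clouds in both views
for n,g in fs.items():
    h=cv2.cvtColor(g["image"],cv2.COLOR_BGR2HSV); c=cloud(g); z=c[...,2]
    inj=(np.hypot(c[...,0]-plane(f,[272,237],12)[0,0],c[...,1]-plane(f,[272,237],12)[0,1])<190)&(z>14)
    for nm,lo,hi,zz in(("orange",(5,150,100),(20,255,255),70),("blue",(105,120,80),(130,255,255),44),("green",(45,80,60),(85,255,255),51)):
        k=(inj&(cv2.inRange(h,lo,hi)>0)).astype(np.uint8)
        N,l,st,ce=cv2.connectedComponentsWithStats(k)
        for i in range(1,N):
            if st[i,4]>3: print(n,nm,st[i,4],ce[i].round(1),"plane",plane(g,ce[i],zz)[0].round(1),"cloud",np.median(c[l==i],0).round(1))
    # rail
    rx=plane(f,[395,204],34)[0]
    k=((np.hypot(c[...,0]-rx[0],c[...,1]-rx[1])<110)&(z>20)&(z<45)&(h[...,2]<130)).astype(np.uint8)
    if k.any():
        q=max(cv2.findContours(k,0,1)[0],key=cv2.contourArea); m2=np.zeros_like(k); cv2.drawContours(m2,[q],0,1,-1)
        P=c[(m2>0)&(z>30)&(z<38)]
        R=cv2.minAreaRect(P[:,:2].astype(np.float32)); print(n,"rail",len(P),R, "zmed",np.median(P[:,2]))
print(len(Z[Z>7]), np.median(Z[300:340,440:500]))
for nm,uv,z in(("jar",(348,148),100),("pliers",(395,252),6),("spool",(171,178),70),("star",(158,264),5)): print(nm,plane(f,uv,z)[0].round())
E
```

```text
bed px ((272.6943359375, 234.76556396484375), (84.74082946777344, 88.1304702758789), 74.35775756835938) corners [[616.7, 237.8], [685.5, -34.1], [423.8, -94.8], [358.9, 168.8]]
top orange 42 [270.4 258.3] plane [441.   76.4  70. ] cloud [441.6  77.2  70.4]
top blue 39 [296.8 229.3] plane [529.3  -5.7  44. ] cloud [529.9  -6.4  42.5]
top blue 40 [263.  238.8] plane [503.3  98.3  44. ] cloud [503.2  98.2  43.3]
top green 52 [270.4 199.9] plane [622.4  72.6  51. ] cloud [622.4  72.1  51.5]
top rail 233 ((605.9498291015625, -313.4031677246094), (18.178754806518555, 146.42755126953125), 24.142934799194336) zmed 34.325225576177196
scene orange 23 [268.3 174.6] plane [445.3  76.8  70. ] cloud [445.6  77.6  69.2]
scene blue 22 [283.2 190.1] plane [505.5  98.7  44. ] cloud [505.5  99.   43.4]
scene blue 11 [256.9 206.1] plane [530.1  -3.7  44. ] cloud [529.1  -3.   43.2]
scene green 33 [293.7 215.8] plane [622.1  74.1  51. ] cloud [622.3  75.3  50.3]
scene rail 283 ((606.4779663085938, -312.4195556640625), (19.84111976623535, 146.63259887695312), 23.94452476501465) zmed 33.00999135749913
30849 1.2756455082154237
jar [ 765. -168.  100.]
pliers [ 454. -310.    6.]
spool [697. 376.  70.]
star [439. 430.   5.]
```

```bash
cat >> h.py <<'E'
from scipy.spatial.transform import Rotation as Ro
O=np.array([482.7,38.4]); A=np.radians(14.0)
def J(x,y): c,s=np.cos(A),np.sin(A); return O+[c*x-s*y,s*x+c*y]
def delta(xy,z,ydeg):
    "shift (m) and turn in tool axes to world xy,z with tool y at ydeg (mod 180), pointing down"
    s=read_state(); R=Ro.from_quat(s["tcp_rot"]); p=np.array([*xy,z])
    best=None
    for a in(ydeg,ydeg+180):
        a=np.radians(a); y=np.array([np.cos(a),np.sin(a),0]); T=Ro.from_matrix(np.c_[np.cross(y,[0,0,-1]),y,[0,0,-1]])
        w=(R.inv()*T).as_rotvec()
        if best is None or np.linalg.norm(w)<np.linalg.norm(best): best=w
    print("t",s["time"],"pos",s["eef_pos"].round(1),"F",s["contact_force"].round(1),"ff",s["finger_force"],"w",round(s["gripper_width"],3),"j6",s["joints"][5].round(2))
    print("linear",(R.inv().apply(p-s["eef_pos"])/1000).round(4).tolist(),"twist",best.round(4).tolist())
E
python3 -c "
from h import *
delta(J(-30,46.5),150,104)"
python3 -m inch '{"linear":[[-0.015,-0.015,0],[-0.045,-0.045,0],[-0.08,-0.08,0],[-0.115,-0.117,0],[-0.15,-0.153,0],[-0.185,-0.188,0],[-0.22,-0.224,0],[-0.255,-0.26,0],[-0.29,-0.295,0],[-0.32,-0.325,0]],"twist":[[0,0,-0.03],[0,0,-0.08],[0,0,-0.14],[0,0,-0.2],[0,0,-0.26],[0,0,-0.32],[0,0,-0.38],[0,0,-0.44],[0,0,-0.5],[0,0,-0.55]]}' 0.05 25
python3 -c "
from h import *
delta(J(-30,46.5),150,104)"
```

```text
t 0.1 pos [232.7 579.7 176.9] F [ 0.6 -0.1 -0.6] ff 0.0 w 0.998 j6 -0.1
linear [-0.3821, -0.3891, 0.0273] twist [-0.001, -0.0004, -0.6261]
time: 1.1
eef_pos: [409.1, 156.9, 177.4]
tcp_rot: [-0.085, 0.996, -0.0, 0.0]
contact_force: [1.3, 0.2, -0.4]
gripper_width: 0.543
finger_force: 0.0
t 1.1 pos [409.1 156.9 177.4] F [ 1.3  0.2 -0.4] ff 0.0 w 0.543 j6 -1.51
linear [-0.0191, -0.0851, 0.0274] twist [-0.0002, 0.0, -0.0741]
```

```bash
python3 -m inch '{"linear":[[-0.008,-0.035,0.01],[-0.016,-0.065,0.02],[-0.019,-0.08,0.027],[-0.0191,-0.085,0.027],[-0.0191,-0.085,0.027]],"twist":[[0,0,-0.03],[0,0,-0.06],[0,0,-0.074],[0,0,-0.074],[0,0,-0.074]]}' 0.05
python3 - <<'E'
from h import *
import pickle
f=grab_frame("wrist"); pickle.dump(f,open("w1.pkl","wb")); im=f["image"].copy(); cv2.imwrite("pics/w1.png",im)
print(f["intrinsics"],f["tvec"],f["rvec"])
delta(J(-30,46.5),44,104)
E
```

```text
time: 1.6
eef_pos: [441.6, 78.4, 150.4]
tcp_rot: [-0.12, 0.993, 0.0, -0.0]
contact_force: [0.2, 0.0, -0.6]
gripper_width: 0.545
finger_force: 0.0
[[325.1922621    0.         277.79104403]
 [  0.         325.1922621  211.17800374]
 [  0.           0.           1.        ]] [  29.07942961 -453.59969537  242.32084452] [-1.82039692 -2.32263618 -0.32832598]
t 1.65 pos [441.5  78.9 150.6] F [0.1 0.4 1.1] ff 0.0 w 0.551 j6 -1.77
linear [-0.0002, -0.0028, 0.1066] twist [0.0002, -0.0001, -0.0029]
```

View pics/w1.png

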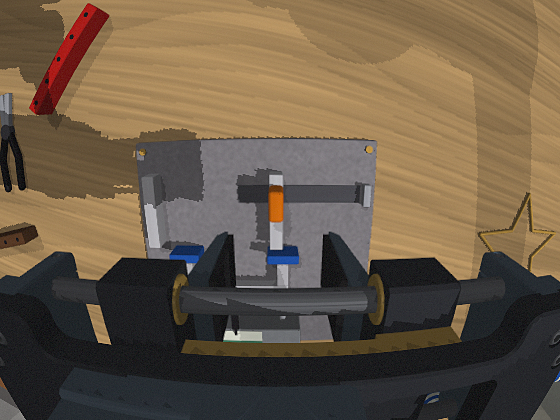

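The wrist view shows the orange fin at (277,203), centred between the fingers at columns 234 and 325. The end stop is at (366,195). I'll descend and pinch.

```bash
python3 -m inch '{"linear":[[0,-0.002,0.015],[0,-0.002,0.04],[0,-0.002,0.07],[0,-0.002,0.095],[0,-0.002,0.106],[0,-0.002,0.106]],"twist":[[0,0,0],[0,0,0],[0,0,0],[0,0,0],[0,0,0],[0,0,0]]}' 0.05
python3 -m inch '{"linear":[[0,0,0],[0,0,0],[0,0,0],[0,0,0],[0,0,0],[0,0,0]],"twist":[[0,0,0],[0,0,0],[0,0,0],[0,0,0],[0,0,0],[0,0,0]]}' 0.0 20
python3 - <<'E'
from h import *
import pickle
f=pickle.load(open("w1.pkl","rb")); R,t,K=cam(f)
def fp(uv,z):
    n=cv2.fisheye.undistortPoints(np.array(uv,float).reshape(-1,1,2),K,np.zeros(4)).reshape(-1,2)
    d=np.c_[n,np.ones(len(n))]@R; c=-R.T@t; return (c+d*((z-c[2])/d[:,2])[:,None])[:,:2]
def tojig(w): c,s=np.cos(A),np.sin(A); return ((w-O)@np.array([[c,-s],[s,c]])).round(1).tolist()
h=cv2.cvtColor(f["image"],cv2.COLOR_BGR2HSV)
for nm,lo,hi,zz in(("orange",(5,150,150),(15,255,255),70),("blue",(105,150,60),(130,255,255),44)):
    k=cv2.inRange(h,lo,hi)
    N,l,st,ce=cv2.connectedComponentsWithStats(k)
    for i in range(1,N):
        if st[i,4]>60 and ce[i][1]<275 and 130<ce[i][0]<380: print(nm,st[i],ce[i],tojig(fp(ce[i],zz)))
print("near corners, bed", tojig(fp([[136,145],[377,140]],12)))
delta(J(-30,92),44,104)
E
```

```text
time: 2.25
eef_pos: [441.2, 77.6, 43.6]
tcp_rot: [-0.121, 0.993, 0.0, -0.001]
contact_force: [0.5, -0.1, 0.2]
gripper_width: 0.548
finger_force: 0.0
time: 2.85
eef_pos: [442.3, 76.6, 44.6]
tcp_rot: [-0.121, 0.993, -0.0, 0.0]
contact_force: [-0.6, 0.0, 0.2]
gripper_width: 0.053
finger_force: 0.0
orange [270 192  13  30 384] [275.98177083 206.5       ] [[-30.3, 47.4]]
blue [170 246  34  17 466] [187.20171674 253.23819742] [[28.6, -49.0]]
blue [267 246  32  18 480] [283.04375    255.77291667] [[30.6, 54.4]]
near corners, bed [[-87.5, -111.1], [-89.7, 157.6]]
t 2.85 pos [442.3  76.6  44.6] F [-0.6  0.   0.2] ff 0.0 w 0.053 j6 -1.77
linear [0.0002, 0.0452, 0.0006] twist [-0.0001, 0.0003, -0.0023]
```

The gripper closed to about 5 mm with no pad force, so the pinch doesn't look like a 14 mm fin. I'll take another picture.

```bash
python3 - <<'E'
from h import *
a=grab_frame("wrist")["image"][120:360,130:430]; b=grab_frame("top")["image"][180:300,210:350]
cv2.imwrite("pics/c1.png",np.hstack([cv2.resize(a,(450,360)),cv2.resize(b,(350,360))]))
s=read_state(); print(s["gripper_width"],s["finger_force"],s["contact_force"],s["time"])
E
```

```text
0.0051985752329097214 0.0 [-1.35741901 -0.81104159  0.40885098] 2.95
```

View pics/c1.png

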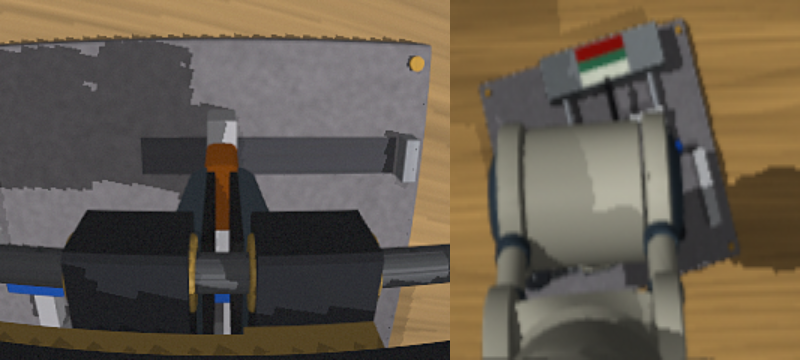

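The picture shows the fingers closed on both sides of the orange fin at about (220,190), so the width and force readings disagree with it. I'll drag the slide a little and check whether it follows.

```bash
python3 -m inch '{"linear":[[0,0.003,0],[0,0.008,0],[0,0.014,0],[0,0.02,0],[0,0.02,0]],"twist":[[0,0,0],[0,0,0],[0,0,0],[0,0,0],[0,0,0]]}' 0.0 20
python3 - <<'E'
from h import *
a=grab_frame("wrist")["image"][120:360,130:430]
cv2.imwrite("pics/c2.png",cv2.resize(a,(600,480)))
delta(J(-30,92),44,104)
E
```

```text
time: 3.45
eef_pos: [437.1, 96.8, 44.4]
tcp_rot: [-0.121, 0.993, 0.0, -0.0]
contact_force: [-0.7, -0.2, -0.7]
gripper_width: 0.008
finger_force: 0.0
t 3.5 pos [437.3  96.5  44.4] F [-0.5 -0.2 -0.7] ff 0.0 w 0.004 j6 -1.73
linear [0.0001, 0.0246, 0.0004] twist [-0.0, -0.0001, -0.0012]
```

View pics/c2.png

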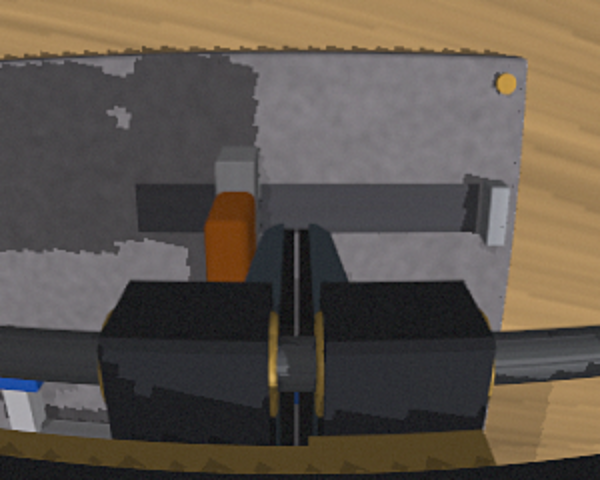

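The second picture shows the fingers shut at about (297,230) and the fin left behind at (230,235), so the slide did not move. I'll compare the heights and positions of the fingertips and the fin using the wrist depth.

```bash
cat >> h.py <<'E'
def wcloud(f):
    R,t,K=cam(f); D=f["depth"]; v,u=np.mgrid[:D.shape[0],:D.shape[1]]
    n=cv2.fisheye.undistortPoints(np.stack([u,v],-1).astype(float).reshape(-1,1,2),K,np.zeros(4)).reshape(*D.shape,2)
    return (np.dstack([n*D[...,None],D])-t)@R
def tojig(w): c,s=np.cos(A),np.sin(A); return (w[...,:2]-O)@np.array([[c,-s],[s,c]])
E
python3 - <<'E'
from h import *
f=grab_frame("wrist"); c=wcloud(f); j=tojig(c); z=c[...,2]; h=cv2.cvtColor(f["image"],cv2.COLOR_BGR2HSV)
print("cam",-cam(f)[0].T@cam(f)[1])
m=cv2.inRange(h,(5,150,60),(15,255,255))>0; m[:190]=0;m[290:]=0;m[:,:220]=0;m[:,350:]=0
v,u=np.nonzero(m); print("fin",len(v),u.min(),u.max(),v.min(),v.max()); q=np.c_[j[m],z[m]]; print(np.percentile(q,[2,50,98],axis=0).round(1))
for r in range(228,265,4): print(r,[ (u,np.r_[j[r,u],z[r,u]].round(0).tolist(),int(f["depth"][r,u])) for u in(268,273,277,280,290)])
E
```

```text
cam [360.75594963  77.71707326 252.37730216]
fin 990 233 257 216 260
[[-44.7  40.5  41.7]
 [-38.9  47.6  69.7]
 [-25.5  53.7  71.8]]
228 [(268, [-26.0, 60.0, 13.0], 253), (273, [-26.0, 64.0, 13.0], 252), (277, [-27.0, 67.0, 15.0], 251), (280, [-26.0, 69.0, 13.0], 252), (290, [-27.0, 77.0, 14.0], 251)]
232 [(268, [-47.0, 62.0, 82.0], 181), (273, [-23.0, 64.0, 13.0], 254), (277, [-23.0, 67.0, 13.0], 253), (280, [-23.0, 69.0, 13.0], 253), (290, [-23.0, 77.0, 14.0], 252)]
236 [(268, [-48.0, 62.0, 88.0], 174), (273, [-46.0, 65.0, 85.0], 178), (277, [-20.0, 67.0, 14.0], 253), (280, [-46.0, 69.0, 84.0], 179), (290, [-48.0, 74.0, 88.0], 174)]
240 [(268, [-48.0, 63.0, 95.0], 167), (273, [-46.0, 65.0, 91.0], 172), (277, [-16.0, 67.0, 12.0], 256), (280, [-46.0, 69.0, 89.0], 174), (290, [-48.0, 74.0, 95.0], 168)]
244 [(268, [-48.0, 63.0, 101.0], 161), (273, [-46.0, 65.0, 96.0], 167), (277, [-13.0, 67.0, 13.0], 256), (280, [-47.0, 69.0, 98.0], 165), (290, [-47.0, 74.0, 99.0], 164)]
248 [(268, [-47.0, 63.0, 105.0], 158), (273, [-46.0, 65.0, 102.0], 161), (277, [-9.0, 67.0, 12.0], 258), (280, [-46.0, 69.0, 102.0], 162), (290, [-48.0, 74.0, 106.0], 157)]
252 [(268, [-48.0, 63.0, 111.0], 152), (273, [-47.0, 65.0, 108.0], 155), (277, [-5.0, 67.0, 12.0], 259), (280, [-46.0, 69.0, 108.0], 156), (290, [-48.0, 73.0, 111.0], 152)]
256 [(268, [-48.0, 63.0, 116.0], 147), (273, [-47.0, 65.0, 113.0], 151), (277, [-2.0, 67.0, 12.0], 260), (280, [-46.0, 69.0, 112.0], 152), (290, [-48.0, 73.0, 115.0], 148)]
260 [(268, [-48.0, 63.0, 120.0], 144), (273, [-47.0, 65.0, 118.0], 146), (277, [1.0, 67.0, 13.0], 260), (280, [-47.0, 69.0, 117.0], 147), (290, [-48.0, 73.0, 120.0], 144)]
264 [(268, [-48.0, 63.0, 125.0], 139), (273, [-47.0, 66.0, 122.0], 142), (277, [5.0, 67.0, 12.0], 262), (280, [-47.0, 69.0, 122.0], 142), (290, [-68.0, 71.0, 167.0], 93)]
```

The wrist depth puts the fingertips at z of about 80, while the reported TCP is at z 44. The fin (top 70) and bed (12) read correctly, so the z reading may be offset. I'll check it against the earlier frame and the scene camera.

```bash
python3 - <<'E'
from h import *
import pickle
def tips(f):
    c=wcloud(f); j=tojig(c); z=c[...,2]; d=f["depth"]; s=[]
    for u in range(200,360,6):
        k=np.nonzero((d[170:265,u]<235)&(z[170:265,u]>75))[0]
        if len(k): r=170+k[0]; s.append((u,r,np.r_[j[r,u],z[r,u]].round(0).tolist()))
    return s
f=pickle.load(open("w1.pkl","rb")); print("w1 cam",-cam(f)[0].T@cam(f)[1]); [print(x) for x in tips(f)]
g=grab_frame("scene"); c=cloud(g); j=tojig(c); z=c[...,2]
m=(abs(j[...,0]+30)<30)&(abs(j[...,1]-67)<30)&(z>16)
q=np.c_[j[m],z[m]]; o=np.argsort(q[:,2]); print(len(q)); print(q[o][:40:2].round(0).tolist())
print(np.histogram(q[:,2],range(16,140,8)))
E
```

```text
w1 cam [365.07511591  59.75515162 358.4231719 ]
(200, np.int64(257), [-48.0, 13.0, 224.0])
(206, np.int64(250), [-48.0, 14.0, 214.0])
(212, np.int64(241), [-48.0, 15.0, 203.0])
(218, np.int64(234), [-49.0, 16.0, 193.0])
(224, np.int64(232), [-48.0, 19.0, 189.0])
(230, np.int64(234), [-47.0, 22.0, 188.0])
(296, np.int64(252), [-109.0, 49.0, 358.0])
(314, np.int64(200), [-109.0, 49.0, 358.0])
(326, np.int64(234), [-46.0, 76.0, 188.0])
(332, np.int64(232), [-48.0, 79.0, 190.0])
(338, np.int64(235), [-48.0, 82.0, 195.0])
(344, np.int64(242), [-48.0, 83.0, 205.0])
(350, np.int64(250), [-48.0, 84.0, 215.0])
(356, np.int64(258), [-48.0, 85.0, 225.0])
920
[[-6.0, 89.0, 16.0], [-47.0, 86.0, 16.0], [-33.0, 86.0, 17.0], [-21.0, 42.0, 18.0], [-27.0, 90.0, 18.0], [-34.0, 40.0, 19.0], [-39.0, 40.0, 19.0], [-13.0, 39.0, 21.0], [-10.0, 42.0, 21.0], [-1.0, 38.0, 22.0], [-40.0, 41.0, 23.0], [-14.0, 41.0, 24.0], [-48.0, 43.0, 24.0], [-29.0, 41.0, 26.0], [-21.0, 42.0, 27.0], [-51.0, 42.0, 28.0], [-39.0, 40.0, 28.0], [-3.0, 40.0, 28.0], [-41.0, 42.0, 30.0], [-12.0, 52.0, 31.0]]
(array([23, 21, 31, 12, 14, 15, 35,  1, 12, 22, 18, 22, 23, 18, 24]), array([ 16,  24,  32,  40,  48,  56,  64,  72,  80,  88,  96, 104, 112,
       120, 128, 136]))
```

Both views agree: the real tips are about 36 mm above the reported TCP z, while x and y match. So the pinch height is reported z of about 10. I'll go back over the fin, open and retry.

```bash
python3 -m inch '{"linear":[[0,-0.005,0],[0,-0.014,0],[0,-0.02,0],[0,-0.02,0],[0,-0.02,0],[0,-0.02,0.01],[0,-0.02,0.02],[0,-0.02,0.03],[0,-0.02,0.034],[0,-0.02,0.034]],"twist":[[0,0,0],[0,0,0],[0,0,0],[0,0,0],[0,0,0],[0,0,0],[0,0,0],[0,0,0],[0,0,0],[0,0,0]]}' 0.05 20
python3 -m inch '{"linear":[[0,0,0],[0,0,0],[0,0,0],[0,0,0],[0,0,0],[0,0,0],[0,0,0]],"twist":[[0,0,0],[0,0,0],[0,0,0],[0,0,0],[0,0,0],[0,0,0],[0,0,0]]}' 0.0 20
python3 -c "
from h import *
delta(J(-30,90),10,104)"
```

```text
time: 4.6
eef_pos: [441.6, 76.7, 9.5]
tcp_rot: [-0.121, 0.993, 0.0, -0.001]
contact_force: [-0.5, 0.5, -0.6]
gripper_width: 0.545
finger_force: 0.0
time: 5.3
eef_pos: [442.4, 76.6, 10.6]
tcp_rot: [-0.121, 0.993, -0.0, 0.0]
contact_force: [-1.1, -0.0, 5.0]
gripper_width: 0.155
finger_force: 20.0
t 5.3 pos [442.4  76.6  10.6] F [-1.1 -0.   5. ] ff 20.000556707382202 w 0.155 j6 -1.77
linear [0.0002, 0.0432, 0.0005] twist [-0.0001, 0.0003, -0.0021]
```

The fin is now gripped: 14.1 mm wide at 20 N. I'll drag it open.

```bash
python3 -m inch '{"linear":[[0,0.003,0],[0,0.008,0],[0,0.014,0],[0,0.02,0],[0,0.026,0],[0,0.031,0],[0,0.036,0],[0,0.039,0],[0,0.041,0],[0,0.041,0]],"twist":[[0,0,0],[0,0,0],[0,0,0],[0,0,0],[0,0,0],[0,0,0],[0,0,0],[0,0,0],[0,0,0],[0,0,0]]}'
python3 -m inch '{"linear":[[0,0.001,0],[0,0.002,0],[0,0.003,0],[0,0.003,0]],"twist":[[0,0,0],[0,0,0],[0,0,0],[0,0,0]]}'
python3 -c "
from h import *
delta(J(-30,90),10,104); s=read_state(); print(tojig(s['eef_pos']))"
```

```text
time: 6.3
eef_pos: [432.5, 116.7, 10.6]
tcp_rot: [-0.121, 0.993, 0.0, 0.0]
contact_force: [-1.5, 1.8, 6.1]
gripper_width: 0.153
finger_force: 20.0
time: 6.7
eef_pos: [432.1, 118.4, 10.5]
tcp_rot: [-0.121, 0.993, -0.001, 0.0]
contact_force: [2.9, -16.6, 5.8]
gripper_width: 0.154
finger_force: 20.0
t 6.7 pos [432.1 118.4  10.5] F [  2.9 -16.6   5.8] ff 20.00110924243927 w 0.154 j6 -1.68
linear [0.0002, 0.0001, 0.0005] twist [-0.0016, 0.0002, -0.0014]
[-29.76456915  89.87202471]
```

```bash
python3 -m inch '{"linear":[[0,-0.001,0],[0,-0.002,0],[0,-0.002,0],[0,-0.002,0],[0,-0.002,-0.02],[0,-0.002,-0.05],[0,-0.002,-0.09],[0,-0.002,-0.13],[0,-0.002,-0.14],[0,-0.002,-0.14]],"twist":[[0,0,0],[0,0,0],[0,0,0],[0,0,0],[0,0,0],[0,0,0],[0,0,0],[0,0,0],[0,0,0],[0,0,0]]}' 0.04 20
python3 - <<'E'
from h import *
f=grab_frame("wrist"); c=wcloud(f); j=tojig(c); z=c[...,2]; h=cv2.cvtColor(f["image"],cv2.COLOR_BGR2HSV)
m=(cv2.inRange(h,(5,150,60),(15,255,255))>0)&(abs(j[...,0]+30)<25)&(abs(j[...,1]-85)<60)&(z>66); print("fin y",j[m][:,1].mean(),m.sum())
# jig yaw check: pads top
for s in(-1,1):
    m=(cv2.inRange(h,(105,150,60),(130,255,255))>0)&(abs(j[...,1]-54*s)<25)&(z>38)&(abs(j[...,0]-35)<25)
    if m.any(): print("pad",s,m.sum(),np.percentile(j[m],[3,50,97],axis=0).round(1).tolist())
delta([606.2,-313],150,24.1)
E
```

```text
time: 7.7
eef_pos: [433.1, 117.6, 151.6]
tcp_rot: [-0.121, 0.993, 0.0, 0.002]
contact_force: [0.1, 0.6, -0.4]
gripper_width: 0.438
finger_force: 0.0
fin y 89.79568201766969 426
pad -1 250 [[29.7, -68.8], [32.9, -52.3], [37.9, -36.9]]
pad 1 177 [[29.7, 53.2], [33.2, 61.7], [39.1, 70.1]]
t 7.75 pos [432.2 117.5 150.2] F [-0.2 -0.1 -0.5] ff 0.0 w 0.438 j6 -1.68
linear [-0.0657, -0.4596, 0.0003] twist [0.0005, 0.0006, 1.3924]
```

The slide is fully open (fin at y 89.8) and the jig frame checks out, with both pad fronts at x 29.7. Next I'll move to the rail.

```bash
python3 -m inch '{"linear":[[-0.003,-0.02,0],[-0.009,-0.06,0],[-0.015,-0.105,0],[-0.021,-0.15,0],[-0.028,-0.195,0],[-0.034,-0.24,0],[-0.041,-0.285,0],[-0.047,-0.33,0],[-0.053,-0.37,0],[-0.058,-0.405,0]],"twist":[[0,0,0.05],[0,0,0.15],[0,0,0.28],[0,0,0.41],[0,0,0.54],[0,0,0.67],[0,0,0.8],[0,0,0.93],[0,0,1.06],[0,0,1.18]]}' 0.07
python3 -c "
from h import *
delta([606.2,-313],110,24.1)"
```

```text
time: 8.75
eef_pos: [585.2, -263.6, 147.5]
tcp_rot: [0.455, 0.891, 0.0, -0.002]
contact_force: [0.9, -0.2, -0.3]
gripper_width: 0.769
finger_force: 0.0
t 8.75 pos [ 585.2 -263.6  147.5] F [ 0.9 -0.2 -0.3] ff 0.0 w 0.769 j6 -1.14
linear [-0.0525, -0.0119, 0.0373] twist [-0.0018, -0.0029, 0.2063]
```

```bash
python3 -m inch '{"linear":[[-0.02,-0.005,0.01],[-0.038,-0.009,0.02],[-0.049,-0.012,0.03],[-0.0525,-0.012,0.036],[-0.0525,-0.012,0.036],[-0.0525,-0.012,0.036]],"twist":[[0,0,0.08],[0,0,0.15],[0,0,0.2],[0,0,0.206],[0,0,0.206],[0,0,0.206]]}' 0.07
python3 - <<'E'
from h import *
f=grab_frame("wrist"); cv2.imwrite("pics/w2.png",f["image"])
c=wcloud(f); z=c[...,2]; h=cv2.cvtColor(f["image"],cv2.COLOR_BGR2HSV)
m=(np.hypot(c[...,0]-606,c[...,1]+313)<85)&(z>29)&(z<39)
P=c[m]; print(len(P),cv2.minAreaRect(P[:,:2].astype(np.float32)),P[:,2].mean())
s=read_state(); y=Ro.from_quat(s["tcp_rot"]).apply([0,1,0]); print("tool y deg",np.degrees(np.arctan2(y[1],y[0])))
delta([606.2,-313],-20,24.1)
E
```

```text
time: 9.35
eef_pos: [606.6, -310.5, 113.7]
tcp_rot: [0.541, 0.841, 0.0, -0.001]
contact_force: [0.7, 0.4, 0.8]
gripper_width: 0.765
finger_force: 0.0
2870 ((605.06298828125, -313.3308410644531), (17.37431526184082, 145.52162170410156), 24.02907371520996) 34.64015540339069
tool y deg 24.553424210920827
t 9.4 pos [ 606.9 -310.6  114.3] F [ 0.3  0.1 -0. ] ff 0.0 w 0.768 j6 -0.99
linear [-0.002, -0.0016, 0.1343] twist [-0.0002, -0.0004, 0.0079]
```

View pics/w2.png

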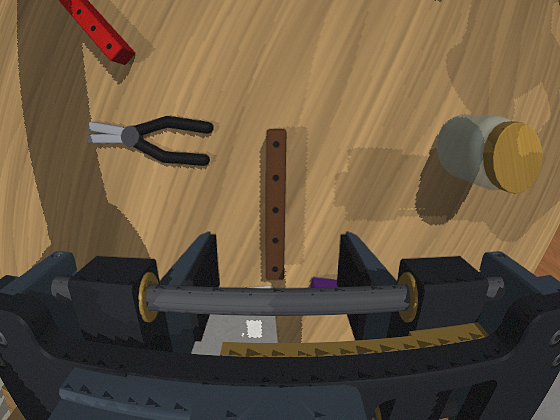

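The wrist view shows the dark brown rail with five holes at (276,205), between the fingers. The pliers at (150,140) and the jar at (500,155) are clear. I'll descend and grasp.

```bash
python3 -m inch '{"linear":[[-0.002,-0.0025,0.015],[-0.002,-0.0025,0.045],[-0.002,-0.0025,0.08],[-0.002,-0.0025,0.105],[-0.002,-0.0025,0.12],[-0.002,-0.0025,0.13],[-0.002,-0.0025,0.137],[-0.002,-0.0025,0.137]],"twist":[[0,0,0.009],[0,0,0.009],[0,0,0.009],[0,0,0.009],[0,0,0.009],[0,0,0.009],[0,0,0.009],[0,0,0.009]]}' 0.07
python3 -m inch '{"linear":[[0,0,0],[0,0,0],[0,0,0],[0,0,0],[0,0,0],[0,0,0],[0,0,0],[0,0,0]],"twist":[[0,0,0],[0,0,0],[0,0,0],[0,0,0],[0,0,0],[0,0,0],[0,0,0],[0,0,0]]}' 0.0 30
python3 -c "
from h import *
delta(J(0,0),100,14)"
```

```text
time: 10.2
eef_pos: [605.6, -314.1, -22.8]
tcp_rot: [0.545, 0.838, -0.0, -0.0]
contact_force: [0.6, 0.4, 0.9]
gripper_width: 0.765
finger_force: 0.0
time: 11.0
eef_pos: [605.6, -314.2, -22.6]
tcp_rot: [0.545, 0.838, 0.0, 0.0]
contact_force: [-0.3, 0.8, 0.2]
gripper_width: 0.194
finger_force: 30.0
t 11.0 pos [ 605.6 -314.2  -22.6] F [-0.3  0.8  0.2] ff 30.00011533498764 w 0.194 j6 -0.98
linear [0.3721, 0.0308, -0.1226] twist [0.0, 0.0, 0.1736]
```

```bash
python3 -m inch '{"linear":[[0,0,-0.005],[0,0,-0.02],[0,0,-0.045],[0,0,-0.075],[0,0,-0.1],[0.02,0.0015,-0.11],[0.055,0.0045,-0.11],[0.095,0.008,-0.11],[0.135,0.011,-0.11],[0.175,0.0145,-0.11]],"twist":[[0,0,0],[0,0,0],[0,0,0],[0,0,0],[0,0,0],[0,0,0.01],[0,0,0.03],[0,0,0.05],[0,0,0.07],[0,0,0.09]]}'
python3 -m inch '{"linear":[[0.04,0.0035,0],[0.08,0.0065,0],[0.12,0.01,0],[0.155,0.013,0],[0.18,0.015,0],[0.192,0.016,0],[0.192,0.016,0],[0.192,0.016,0]],"twist":[[0,0,0.02],[0,0,0.04],[0,0,0.06],[0,0,0.075],[0,0,0.08],[0,0,0.084],[0,0,0.084],[0,0,0.084]]}'
python3 - <<'E'
from h import *
f=grab_frame("wrist"); cv2.imwrite("pics/w3.png",f["image"])
c=wcloud(f); j=tojig(c); h=cv2.cvtColor(f["image"],cv2.COLOR_BGR2HSV); z=c[...,2]
s=read_state(); zt=s["eef_pos"][2]+22.6+34; print("top z expected",zt)
m=(abs(z-zt)<4)&(abs(j[...,0])<60)&(abs(j[...,1])<95)
k=m.astype(np.uint8); N,l,st,ce=cv2.connectedComponentsWithStats(k)
for i in range(1,N):
  if st[i,4]>150: print(st[i],cv2.minAreaRect(j[l==i].astype(np.float32)),z[l==i].mean())
delta(J(2,0),60,14); print(tojig(s["eef_pos"]))
E
```

```text
time: 12.0
eef_pos: [547.3, -147.2, 88.7]
tcp_rot: [0.583, 0.813, 0.0, 0.001]
contact_force: [1.4, 0.4, -0.5]
gripper_width: 0.198
finger_force: 30.0
time: 12.8
eef_pos: [501.7, 38.0, 87.9]
tcp_rot: [0.616, 0.788, 0.0, 0.0]
contact_force: [-0.4, 0.6, -1.3]
gripper_width: 0.196
finger_force: 30.0
top z expected 144.3485846849916
[ 240  131   78  157 5968] ((21.083097457885742, 27.40439224243164), (82.29147338867188, 37.63761901855469), 79.43984985351562) 145.03948005116695
[262 316  33  27 839] ((18.20985984802246, -39.689979553222656), (18.16447639465332, 20.1317195892334), 0.21348048746585846) 145.12982827427126
t 12.85 pos [501.7  37.7  87.7] F [-0.4 -0.6 -1.4] ff 29.999751448631287 w 0.194 j6 -0.29
linear [0.0053, -0.0163, 0.0277] twist [0.0007, 0.0004, -0.0008]
[18.27722057 -5.28747199]
```

View pics/w3.png

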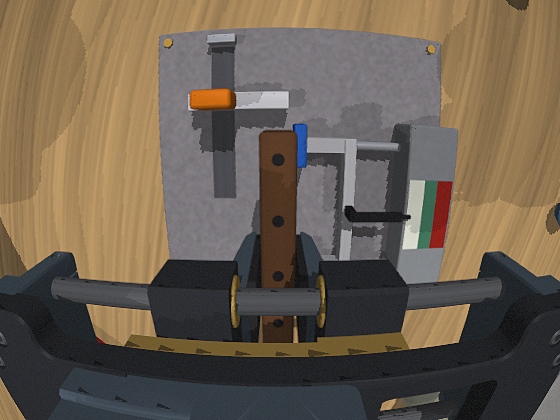

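The rail is held level and straight at (278,230), left of the blue pad at (300,145), with the fin open at (212,100). I'll measure the rail's end to centre it in y, and its yaw from its sides.

```bash
python3 - <<'E'
from h import *
f=grab_frame("wrist")
c=wcloud(f); j=tojig(c); z=c[...,2]
b=f["image"].astype(int); m=(abs(z-145)<4)&(b[...,2]>b[...,0]+18); m[240:]=0
N,l,st,ce=cv2.connectedComponentsWithStats(m.astype(np.uint8)); i=1+st[1:,4].argmax(); m=l==i
q=j[m]; print(st[i],np.percentile(q[:,1],[0.5,99.5]),"z",z[m].mean()); print(cv2.minAreaRect(q.astype(np.float32)))
ys=q[:,1]
for e in(np.min,np.max):
    rows=np.arange(st[i,1]+5,235); pts=np.array([j[r,e(np.nonzero(m[r])[0])] for r in rows]); a=np.polyfit(pts[:,1],pts[:,0],1); print("side x=",a)
pts=c[m]; A_=np.c_[j[m],np.ones(m.sum())]; print("z slope",np.linalg.lstsq(A_,z[m],rcond=None)[0])
delta(J(2,0),60,14)
E
```

```text
[ 259  131   38  109 3735] [15.66234377 68.24107245] z 144.91775322147978
((18.002891540527344, 41.43832015991211), (53.71541213989258, 17.708168029785156), 89.84651947021484)
side x= [-1.01907394e-03  9.60768025e+00]
side x= [2.43925213e-03 2.64374110e+01]
z slope [-2.72023732e-03 -5.47985597e-03  1.45202234e+02]
t 12.9 pos [501.6  37.6  87.6] F [-0.2 -0.1 -1.1] ff 29.99979168176651 w 0.193 j6 -0.29
linear [0.0054, -0.0162, 0.0276] twist [0.0005, 0.0003, -0.0012]
```

```bash
python3 -m inch '{"linear":[[0.005,-0.008,0],[0.005,-0.016,0.005],[0.005,-0.016,0.025],[0.005,-0.016,0.05],[0.005,-0.016,0.07],[0.005,-0.016,0.083],[0.005,-0.016,0.09],[0.005,-0.016,0.093],[0.005,-0.016,0.094],[0.005,-0.016,0.094]],"twist":[[0,0,0],[0,0,0],[0,0,0],[0,0,0],[0,0,0],[0,0,0],[0,0,0],[0,0,0],[0,0,0],[0,0,0]]}'
python3 -c "
from h import *
delta(J(2,0),-10.6,14)"
python3 -m inch '{"linear":[[0,0,0.001],[0,0,0.002],[0,0,0.003],[0,0,0.003]],"twist":[[0,0,0],[0,0,0],[0,0,0],[0,0,0]]}'
python3 -c "
from h import *
delta(J(2,0),-10.6,14)"
```

```text
time: 13.9
eef_pos: [484.5, 39.5, -6.2]
tcp_rot: [0.616, 0.788, 0.0, 0.0]
contact_force: [-1.0, 0.4, -0.5]
gripper_width: 0.2
finger_force: 30.0
t 13.9 pos [484.5  39.5  -6.2] F [-1.   0.4 -0.5] ff 29.999821186065674 w 0.2 j6 -0.29
linear [-0.0006, -0.0001, 0.0044] twist [0.0006, 0.0002, -0.0004]
time: 14.3
eef_pos: [484.4, 39.6, -9.6]
tcp_rot: [0.616, 0.788, 0.0, 0.0]
contact_force: [-0.3, -0.9, -0.5]
gripper_width: 0.194
finger_force: 30.0
t 14.3 pos [484.4  39.6  -9.6] F [-0.3 -0.9 -0.5] ff 29.999809563159943 w 0.194 j6 -0.29
linear [-0.0008, 0.0001, 0.001] twist [0.0001, 0.0, -0.0003]
```

```bash
python3 -m inch '{"linear":[[0,0,0.0005],[0,0,0.001],[0,0,0.001],[0,0,0.001]],"twist":[[0,0,0],[0,0,0],[0,0,0],[0,0,0]]}'
python3 -m inch '{"linear":[[0,0,0.0005],[0,0,0.001],[0,0,0.001],[0,0,0.001]],"twist":[[0,0,0],[0,0,0],[0,0,0],[0,0,0]]}'
```

```text
time: 14.7
eef_pos: [484.4, 39.6, -10.6]
tcp_rot: [0.616, 0.788, 0.0, 0.0]
contact_force: [0.1, -0.0, -1.3]
gripper_width: 0.196
finger_force: 30.0
time: 15.1
eef_pos: [484.4, 39.6, -10.6]
tcp_rot: [0.616, 0.788, 0.0, 0.0]
contact_force: [-6.2, -1.0, 27.7]
gripper_width: 0.194
finger_force: 30.0
```

Bed contact is confirmed. I'll back off to a light touch and then push toward the fence.

```bash
python3 -m inch '{"linear":[[0,0,-0.0008],[0,0.003,-0.0008],[0,0.007,-0.0008],[0,0.011,-0.0008],[0,0.014,-0.0008],[0,0.016,-0.0008],[0,0.016,-0.0008]],"twist":[[0,0,0],[0,0,0],[0,0,0],[0,0,0],[0,0,0],[0,0,0],[0,0,0]]}'
python3 -m inch '{"linear":[[0,0.002,0],[0,0.004,0],[0,0.006,0],[0,0.008,0],[0,0.01,0],[0,0.012,0],[0,0.014,0],[0,0.015,0],[0,0.016,0],[0,0.016,0]],"twist":[[0,0,0],[0,0,0],[0,0,0],[0,0,0],[0,0,0],[0,0,0],[0,0,0],[0,0,0],[0,0,0],[0,0,0]]}'
python3 - <<'E'
from h import *
s=read_state(); F=s["contact_force"]; print("jig force",F[:2]@np.array([[np.cos(A),-np.sin(A)],[np.sin(A),np.cos(A)]]),F[2],"tcp jig",tojig(s["eef_pos"]))
E
```

```text
time: 15.8
eef_pos: [500.5, 43.5, -10.6]
tcp_rot: [0.616, 0.788, 0.0, 0.0]
contact_force: [-1.1, 1.0, 7.7]
gripper_width: 0.196
finger_force: 30.0
time: 16.8
eef_pos: [514.6, 47.1, -10.6]
tcp_rot: [0.616, 0.788, -0.001, -0.001]
contact_force: [-7.6, -3.9, 14.5]
gripper_width: 0.194
finger_force: 30.0
jig force [-8.3269232  -1.97948005] 14.452073844291363 tcp jig [33.01186773  0.73918427]
```

```bash
python3 -m inch '{"linear":[[0,0.001,-0.0003],[0,0.002,-0.0003],[0,0.003,-0.0003],[0,0.004,-0.0003],[0,0.005,-0.0003],[0,0.0055,-0.0003],[0,0.0055,-0.0003],[0,0.0055,-0.0003],[0,0.0055,-0.0003]],"twist":[[0,0,0],[0,0,0],[0,0,0],[0,0,0],[0,0,0],[0,0,0],[0,0,0],[0,0,0],[0,0,0]]}'
python3 - <<'E'
from h import *
s=read_state(); F=s["contact_force"]; print("jig force",F[:2]@np.array([[np.cos(A),-np.sin(A)],[np.sin(A),np.cos(A)]]),F[2],"tcp jig",tojig(s["eef_pos"]))
f=grab_frame("wrist"); cv2.imwrite("pics/w4.png",f["image"][20:400]); c=wcloud(f); j=tojig(c); z=c[...,2]; b=f["image"].astype(int)
h=cv2.cvtColor(f["image"],cv2.COLOR_BGR2HSV)
bl=(cv2.inRange(h,(105,150,60),(130,255,255))>0)&(abs(j[...,0]-50)<30)&(z>40)
if bl.any(): print("pad x front",np.percentile(j[bl][:,0],[2,98]),bl.sum())
m=(abs(z-46)<3.5)&(b[...,2]>b[...,0]+18)&(abs(j[...,0]-40)<25); m[250:]=0
N,l,st,ce=cv2.connectedComponentsWithStats(m.astype(np.uint8)); i=1+st[1:,4].argmax(); m=l==i
print("rail",cv2.minAreaRect(j[m].astype(np.float32)),"ymax",j[m][:,1].max(),"z",z[m].mean(),"slope",np.linalg.lstsq(np.c_[j[m],np.ones(m.sum())],z[m],rcond=None)[0])
g=(cv2.inRange(h,(45,80,40),(85,255,255))>0)&(abs(j[...,1])<40)&(abs(j[...,0]-144)<20)
print("green x",np.percentile(j[g][:,0],[3,97]))
p=(h[...,2]<45)&(abs(j[...,1])<8)&(z>52)&(z<60)&(j[...,0]>90); print("pointer tip x",np.percentile(j[p][:,0],[50,98]) if p.any() else None,p.sum())
E
```

```text
time: 17.7
eef_pos: [519.5, 48.4, -10.6]
tcp_rot: [0.616, 0.788, -0.001, -0.001]
contact_force: [-7.3, -4.6, 10.6]
gripper_width: 0.195
finger_force: 30.0
jig force [-8.16597698 -2.66789439] 10.572168706896157 tcp jig [38.09948419  0.77147649]
pad x front [47.14917801 56.47069562] 1440
rail ((37.957366943359375, 44.9548225402832), (58.71627426147461, 17.743343353271484), 89.95895385742188) ymax 74.30821953055685 z 46.588557576309526 slope [-3.65435348e-03 -4.43336174e-03  4.69324038e+01]
green x [138.93401298 149.9700001 ]
pointer tip x [119.11621337 140.72922368] 483
```

View pics/w4.png

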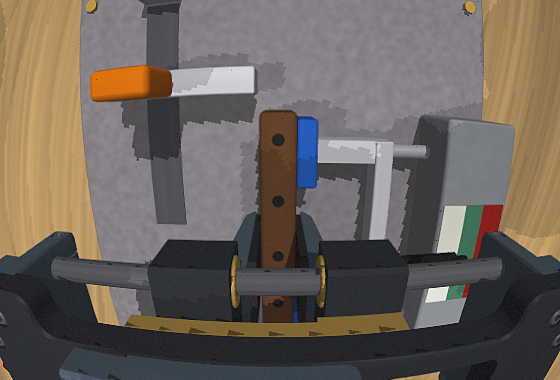

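The rail is flush on the blue pad at (307,150). The pad front is at x 47, so the fence is compressed about 17 mm, and the pointer is in the green. I'll hold 1 s and check the slide before handing in.

```bash
python3 -m inch '{"linear":[[0,0,0],[0,0,0],[0,0,0],[0,0,0],[0,0,0],[0,0,0],[0,0,0],[0,0,0],[0,0,0],[0,0,0]],"twist":[[0,0,0],[0,0,0],[0,0,0],[0,0,0],[0,0,0],[0,0,0],[0,0,0],[0,0,0],[0,0,0],[0,0,0]]}'
python3 - <<'E'
from h import *
f=grab_frame("wrist"); c=wcloud(f); j=tojig(c); z=c[...,2]; h=cv2.cvtColor(f["image"],cv2.COLOR_BGR2HSV)
m=(cv2.inRange(h,(5,150,60),(15,255,255))>0)&(abs(j[...,0]+30)<25)&(abs(j[...,1]-85)<60)&(z>66); y=j[m][:,1].mean(); print("fin y",y)
bl=(cv2.inRange(h,(105,150,60),(130,255,255))>0)&(abs(j[...,0]-50)<30)&(z>40); x=np.percentile(j[bl][:,0],2); print("pad x",x)
if y>86 and 44<x<52: print(job_done())
E
```

```text
time: 18.75
eef_pos: [519.4, 48.4, -10.6]
tcp_rot: [0.616, 0.788, -0.001, -0.001]
contact_force: [-7.6, -4.9, 9.7]
gripper_width: 0.196
finger_force: 30.0
fin y 89.61368881397334
pad x 47.1519996203316
the job is handed in; nothing more can be done
None
```

I opened the size slide to its end stop, stood the rail on the bed flush against the fence, and handed the job in still gripping it; the fence is compressed about 17 mm, in the green, with a push of about 8 N at the wrist (no verdict was returned).

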